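# Park the captive screw and open the queen-cell incubator

### The arm

A 6-joint arm with a two-finger parallel gripper is mounted at the origin on the work surface. World frame = base frame: x ahead of the robot, y to its left, z up, the work surface at z = 0. Lengths are in m, angles in degrees, forces in N, time in s.
With the tool pointing down it reaches from about 0.375 to 0.9 m from the base axis. Payload 3.1 kg.
Tool frame: the origin (TCP) lies at the very end of the fingers, on their centre line; the grasp point (between the pads) lies 19 mm behind it; z points along the fingers, y is the direction in which the jaws open and shut (so a half turn about z gives the same grasp; the last joint's range is limited). The gripper opens to 87 mm and grips with 3 to 60 N. Pads are 19 mm wide; open, the fingers measure 117 mm over their backs; the gripper's body (75 mm by 190 mm) begins 51 mm behind the grasp point.
Start: joints at [59.616, 30.224, 82.088, -0, 67.689, -10.227], TCP at [0.215, 0.587, 0.223] pointing down, gripper open.
Joint ranges: [-176.69, 176.69], [-43.24, 126.21], [12.49, 139.97], [-82, 262], [0, 151.66], [-163.58, 163.58]. Speed limits (degrees/s): [159.86, 159.86, 180, 180, 180, 180].

### API

Orientations are given as a 3x3 rotation matrix whose columns are the frame's x, y, z axes.
In Python, from rig import readout, capture, camera_model, bot, spot_in, regions_of gives the robot as it stands.
- The arm moves only by the tool send_rows, never from a script. Its argument "moves" is a list that holds one entry, the list of rows, each a list of 7 numbers: the turn, a rotation vector about the tool's x, y, z in degrees, then the shift along the tool's x, y, z in cm, then the opening, from -1 (shut) to 1 (fully open). A call has exactly 5 rows; each row shifts and turns the commanded pose from where the row before left it, along the tool's axes as they then stand; what a row does not reach is not made up. A row lasts 1/10 s, in which the tool goes at most 50 mm and 8.59 degrees, less where a joint would pass 70% of its speed; a pose out of reach is approached as far as the arm can. A call with a gripper value outside its range is refused whole. The fingers move at their own pace and stop on an object; the grip force is fixed at half the most. Time passes only in rows, so rows that do not move let the fingers close, or fill a call up. It gives the time, the measured TCP pose, the force and the opening at its end, in the units of the state.
- readout.read_state(): the state, without advancing time (a new reading comes with each control period).
- capture(name): name is "scene" or "top"; returns the picture (480x640x3 uint8, blue, green, red); there is no depth.
- camera_model(name): a dict with "camera_matrix" (3x3 intrinsics, pixels), "pose" (4x4, takes a point from camera to world coordinates). Camera axes: x right, y up, looking along -z (the intrinsics and any distortion apply to the point x, -y, -z); pixel columns grow to the right and rows downward; lengths in m; the calibration is good to about 2 mm. A picture is of the moment at which its call begins. camera_model takes no time and is no camera call.
- bot.hand_in(): hands the job in, once; it reports no verdict.
Trained networks look in the newest picture that a camera, given by its name, has taken for a name from the list of things; names that differ only in an ending like _2 or _b are one class to them, and where a whole thing is asked for, a point or a joint stands for the part that bears it (a point fixed in the world has none). Each returns a list of dicts, best first, with "p" (0 to 1); they miss things now and then, are a little off and sometimes report something else, mostly with a low value. They report only what shows in the picture. A call takes as long as a camera call.
- spot_in(camera, thing): "location" ([x, y, z] in m, in world coordinates, good to about 4 mm: the middle of the surface that is visible of it).
- regions_of(camera, thing): "mask" (480x640 bool, what is visible of it).
The state is a dict: "time_s": time; "joint_positions": joint angles; "qvel": joint speeds; "tau": joint torques, N m; "position": TCP position; "tcp_rot": TCP orientation; "force": force on the tool from outside, world axes, zero at the start; "moment": the same for the moment, N m; "opening": opening from 0.0 (shut) to 1.0 (fully open).
Only numpy, scipy, OpenCV 4.12 (cv2) and the standard library are available. Lean on these libraries where they do the work, as an engineer would, in place of code of your own. Each camera call takes 0.05 s, during which the arm holds its last target. There are 200 camera calls.

### The job

The sliding hatch of the queen-cell incubator is locked by a spring-loaded captive screw. Pull the screw's square knob straight up against its spring until it clears its slot, then drive it counterclockwise (seen from above) along its thread until it stops, letting go and taking the knob again on its other faces as needed, so that it stays parked up. Then slide the hatch fully open by its handle, leave the honey jar and the refractometer where they are, and let go.

Things in the scene. Friction and masses are not known exactly. Their poses are not given: they have to be found in the camera images.
- incubator: Fixed white plastic box with an aluminium deck, 200 mm (its x) by 320 mm (its y), deck 90 mm above the table; origin under the centre of its underside on the table, z up. The captive screw stands upright at its (x 0, y -120 mm) in a steel bridge; under the knob is a round collar of 36 mm diameter whose top is 156 mm above the table. The hatch lies on the deck between two low rails and slides towards the box's +y.
- knob_grip (a point): Centre of the captive screw's black knob: a square block 40 x 40 mm across its upright flat faces and 34 mm tall, on top of an upright steel stem. At the start this point is 180 mm above the table (knob from 163 to 197 mm), the screw pushed down by its spring. Its x and y axes are the normals of the four flat faces and turn with the knob; at the start they are parallel to the box's x and y (within 2 degrees).
- screw_lift (a joint): How far the captive screw is pulled up, m: 0 at rest, 0.020 at the upper stop. The spring and weight together pull down with about 6.5 N at rest, growing to 11 N at 0.015. Below about 0.013 the knob cannot turn; at 0.015 or more it can be turned onto the thread. If let go before the thread has caught (less than about 0.3 rad of turn) it springs back to 0.
- screw_turn (a joint): Angle of the captive screw, rad, positive counterclockwise seen from above: 0 at the start, 2.7 at the end stop. Along the thread it climbs 1 mm per rad, and resting on the thread the screw stands 12 to 14.5 mm up by screw_lift; it holds its angle and height when let go. Turning takes about 0.1 N m.
- hatch_grip (a point): Point on the centre line of the hatch's handle, an upright flat steel bar 80 mm long along the box's x, 14 mm thick along the box's y, its top 150 mm above the table; this point is 136 mm above the table, 14 mm below its top, and starts 150 mm from the screw's axis on the box's +y side.
- hatch (a joint): How far the hatch has slid towards the box's +y, m: 0 shut, 0.090 fully open (end stop). Sliding takes about 3 to 5 N; while the screw is down its tail holds the hatch within 3 mm of shut. It stays where it is left.
- honey_jar: Bystander: closed honey jar, 68 mm across, 100 mm tall, standing on the table; origin at the centre of its underside.
- refractometer: Bystander: hand refractometer, about 190 mm long along its x and 40 mm high, lying on the table; origin on the table near its middle.

How it is judged:
By the outcome, as a careful person would: the job done as asked, in the order asked, and still so for the second after the job is handed in, with the robot touching nothing.
It also fails if it takes over 61 s, if anything falls off the work surface, if the arm or the gripper's body presses on something with over 40 N, if the wrist force passes 120 N, or if a joint passes its speed limit or range.

## Working session

There is one attempt and no reset: what is moved stays moved. The work goes in short steps, Python scripts to look and compute and a tool call to move; the robot and the scene stay as the last step left them, time stands still between calls to the robot, and variables do not carry over. Pictures are saved under pics/ and viewed, about 8 in all and at most 12, crops included, and the job is handed in when it is done.

Besides the shell and the picture viewer there is one more tool, called after "Request:" by a JSON object that holds its "api" and its "payload", one argument or row to a line. send_rows: Moves the arm, as the interface text tells. Its arguments: {"type":"object","properties":{"moves":{"type":"array","items":{"type":"array","items":{"type":"array","items":{"type":"number"}}}}},"required":["moves"]}

```bash
mkdir -p pics; ls
python3 - <<'E'
from rig import *
import cv2,numpy as np
np.set_printoptions(precision=4,suppress=True)
s=readout.read_state();print(s)
for c in("scene","top"):
    im=capture(c);cv2.imwrite(f"pics/{c}0.png",im)
    m=camera_model(c);print(m["camera_matrix"],m["pose"], {k:v for k,v in m.items() if k not in("camera_matrix","pose")})
    for t in("knob_grip","hatch_grip","incubator","honey_jar","refractometer"):
        print(c,t,[(np.array(d["location"]),round(d["p"],2)) for d in spot_in(c,t)[:2]])
E
```

```text
pics
{'time_s': 0.0, 'joint_positions': array([ 59.6142,  30.2785,  82.157 ,   0.0003,  67.6885, -10.2286]), 'qvel': array([ 0.0677, -0.003 ,  0.0607,  0.1046,  0.0774,  0.1257]), 'tau': array([ -0.0006, -44.0033, -17.6595,   0.0631,   0.0583,  -0.0002]), 'position': array([0.215 , 0.5861, 0.2216]), 'tcp_rot': array([[-0.9387,  0.3446, -0.0011],
       [ 0.3446,  0.9387, -0.0019],
       [ 0.0004, -0.0021, -1.    ]]), 'force': array([-0.4295,  0.4808, -0.2247]), 'moment': array([ 0.0044,  0.0055, -0.0063]), 'opening': 1.0012164598147253}
[[576.6175   0.     332.8653]
 [  0.     576.6175 245.4159]
 [  0.       0.       1.    ]] [[-0.0245 -0.7235  0.6898  1.5626]
 [ 0.9997 -0.0211  0.0135  0.0175]
 [ 0.0048  0.69    0.7238  1.2112]
 [ 0.      0.      0.      1.    ]] {}
scene knob_grip [(array([ 0.5749, -0.1101,  0.1967]), 0.75)]
scene hatch_grip [(array([0.5368, 0.0128, 0.0962]), 0.87)]
scene incubator [(array([0.5813, 0.0038, 0.086 ]), 0.59)]
scene honey_jar [(array([ 0.477 , -0.4255,  0.0763]), 0.72)]
scene refractometer [(array([0.5155, 0.4175, 0.0303]), 0.65)]
[[546.8677   0.     311.9421]
 [  0.     546.8677 232.6152]
 [  0.       0.       1.    ]] [[-0.0259  0.9952 -0.0943  0.4198]
 [-0.9997 -0.0254  0.0057 -0.0032]
 [ 0.0033  0.0944  0.9955  1.3131]
 [ 0.      0.      0.      1.    ]] {}
top knob_grip [(array([ 0.5549, -0.1052,  0.1943]), 0.57)]
top hatch_grip [(array([0.5304, 0.0128, 0.1003]), 0.94)]
top incubator [(array([0.5275, 0.0077, 0.1035]), 0.85)]
top honey_jar [(array([ 0.4474, -0.417 ,  0.098 ]), 0.65)]
top refractometer [(array([0.497 , 0.4125, 0.0324]), 0.75)]
```

View pics/top0.png

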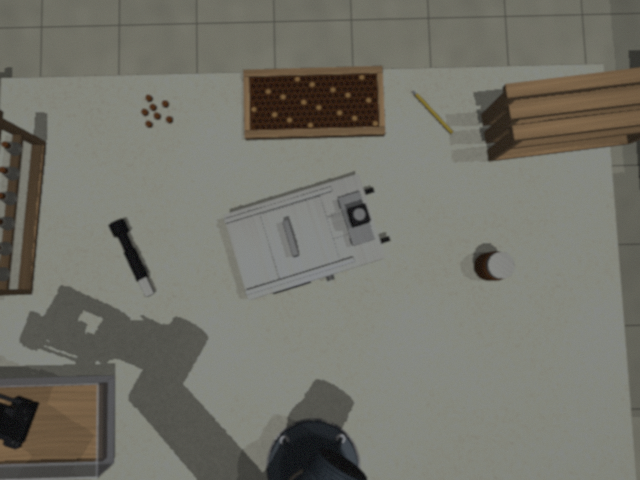

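View pics/scene0.png

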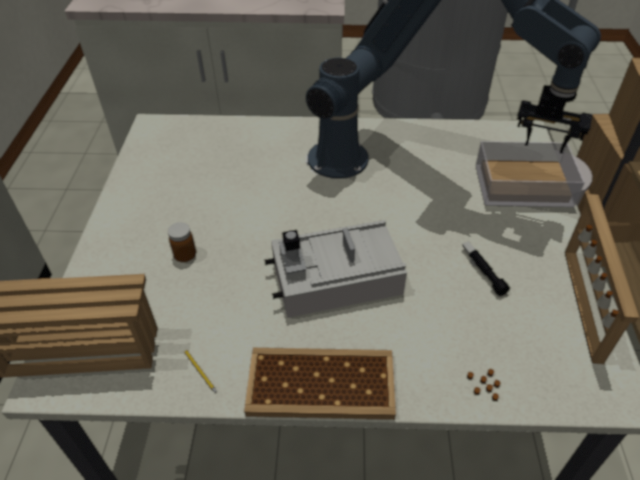

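Run:
```python
from rig import *
import cv2,numpy as np
a=capture("top")[160:310,210:400];b=capture("scene")[215:320,255:415]
cv2.imwrite("pics/c1.png",cv2.resize(a,None,fx=4,fy=4,interpolation=cv2.INTER_CUBIC))
cv2.imwrite("pics/c2.png",cv2.resize(b,None,fx=5,fy=5,interpolation=cv2.INTER_CUBIC))
for c in("top","scene"):
    capture(c)
    for t in("knob_grip","hatch_grip","incubator"):
        r=regions_of(c,t)[0];m=r["mask"].astype(np.uint8);ys,xs=np.nonzero(m)
        print(c,t,r["p"],m.sum(),xs.min(),xs.max(),ys.min(),ys.max(),xs.mean(),ys.mean(),cv2.minAreaRect(np.c_[xs,ys].astype(np.float32)))
```

```text
top knob_grip 0.93 419 347 369 203 227 357.69212410501194 215.03102625298328 ((357.5999755859375, 214.80001831054688), (20.871028900146484, 20.871028900146484), 71.56504821777344)Traceback (most recent call last):
  File "<stdin>", line 9, in <module>
IndexError: list index out of range
```

View pics/c1.png

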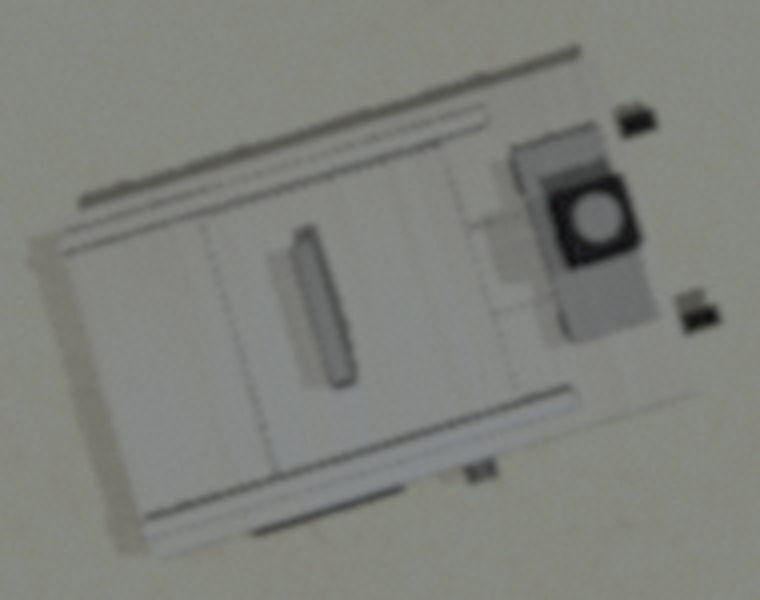

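View pics/c2.png

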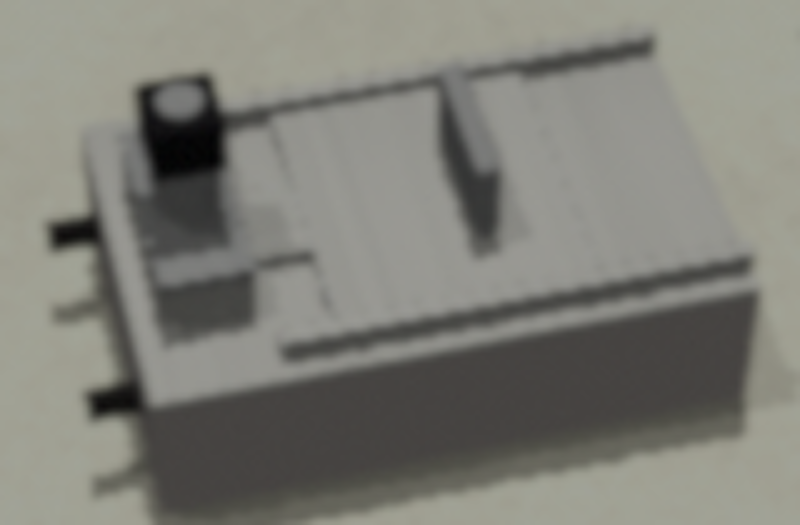

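```bash
cat > h.py <<'E'
from rig import *
import cv2,numpy as np
np.set_printoptions(precision=4,suppress=True)
def back(c,uv,z):
    m=camera_model(c);K=m["camera_matrix"];T=m["pose"]
    d=np.linalg.inv(K)@[uv[0],uv[1],1];d=T[:3,:3]@(d*[1,-1,-1]);o=T[:3,3]
    return o+d*(z-o[2])/d[2]
def st():
    s=readout.read_state();R=s["tcp_rot"]
    print("t",round(s["time_s"],2),"p",s["position"],"yawY",round(np.degrees(np.arctan2(R[1,1],R[0,1])),2),"tiltz",R[:,2],"F",s["force"],"M",s["moment"],"op",round(s["opening"],3),"J",s["joint_positions"])
    return s
E
python3 - <<'E'
from h import *
T=lambda x,y:((x+.5)/4-.5+210,(y+.5)/4-.5+160)
S=lambda x,y:((x+.5)/5-.5+255,(y+.5)/5-.5+215)
P=[("knob",'top',T(600,215),.198),("knob",'scene',S(181,100),.198),
("hA",'top',T(306,229),.15),("hB",'top',T(344,384),.15),("hA",'scene',S(452,70),.15),("hB",'scene',S(486,168),.15),
("railL",'top',T(145,518),.1),("railR",'top',T(572,388),.1),("railL2",'top',T(60,240),.1),("railR2",'top',T(488,110),.1),
("d1",'scene',S(148,405),.09),("d2",'scene',S(758,290),.09),("d3",'scene',S(85,130),.09)]
R={}
for n,c,uv,z in P: R[n+c]=back(c,uv,z);print(n,c,R[n+c])
for a,b in [("hAtop","hBtop"),("hAscene","hBscene"),("railLtop","railRtop"),("railL2top","railR2top"),("d1scene","d2scene"),("d1scene","d3scene")]:
    d=R[b]-R[a];print(a,b,np.degrees(np.arctan2(d[1],d[0])),np.linalg.norm(d),(R[a]+R[b])/2)
E
```

```text
knob top [ 0.5627 -0.1086  0.198 ]
knob scene [ 0.563  -0.1062  0.198 ]
hA top [0.5653 0.0446 0.15  ]
hB top [0.4817 0.0262 0.15  ]
hA scene [0.4895 0.0279 0.15  ]
hB scene [0.5595 0.0459 0.15  ]
railL top [0.4133 0.1388 0.1   ]
railR top [ 0.4789 -0.099   0.1   ]
railL2 top [0.5688 0.184  0.1   ]
railR2 top [ 0.6362 -0.057   0.1   ]
d1 scene [ 0.6693 -0.1198  0.09  ]
d2 scene [0.5851 0.1876 0.09  ]
d3 scene [ 0.4808 -0.1696  0.09  ]
hAtop hBtop -167.56130423840014 0.08554943190831413 [0.5235 0.0354 0.15  ]
hAscene hBscene 14.35501591174914 0.07226673186546875 [0.5245 0.0369 0.15  ]
railLtop railRtop -74.57266378298024 0.24669037660734877 [0.4461 0.0199 0.1   ]
railL2top railR2top -74.3753294290929 0.2501822335458245 [0.6025 0.0635 0.1   ]
d1scene d2scene 105.32724257339449 0.31870298126233276 [0.6272 0.0339 0.09  ]
d1scene d3scene -165.2108313211384 0.19498310723419018 [ 0.5751 -0.1447  0.09  ]
```

Request:
{"api": "send_rows", "payload": {
  "moves": [
    [[0, 0, 0, -2.83, -2.66, -0.6, 1], [0, 0, 0, -2.83, -2.66, -0.6, 1], [0, 0, 0, -2.83, -2.66, -0.6, 1], [0, 0, 0, -2.83, -2.66, -0.6, 1], [0, 0, 0, -2.83, -2.66, -0.6, 1]]
  ]
}}

```text
time_s: 1.35
position: [0.3028, 0.4118, 0.2529]
tcp_rot: [[-0.939, 0.344, 0.0], [0.344, 0.939, 0.0], [-0.0, 0.0, -1.0]]
force: [0.6, 0.5, 0.3]
opening: 0.998
```

Request:
{"api": "send_rows", "payload": {
  "moves": [
    [[0, 0, 0, -2.83, -2.66, 0, 1], [0, 0, 0, -2.83, -2.66, 0, 1], [0, 0, 0, -2.83, -2.66, 0, 1], [0, 0, 0, -2.83, -2.66, 0, 1], [0, 0, 0, -2.83, -2.66, 0, 1]]
  ]
}}

```text
time_s: 1.85
position: [0.39, 0.2381, 0.2529]
tcp_rot: [[-0.939, 0.344, 0.001], [0.344, 0.939, 0.0], [-0.001, 0.001, -1.0]]
force: [0.6, 0.6, -0.5]
opening: 0.998
```

Working as expected; continue to above the knob, then turn.

Request:
{"api": "send_rows", "payload": {
  "moves": [
    [[0, 0, 0, -2.83, -2.66, 0, 1], [0, 0, 0, -2.83, -2.66, 0, 1], [0, 0, 0, -2.83, -2.66, 0, 1], [0, 0, 0, -2.83, -2.66, 0, 1], [0, 0, 0, -2.83, -2.66, 0, 1]]
  ]
}}

```text
time_s: 2.35
position: [0.477, 0.0643, 0.2528]
tcp_rot: [[-0.939, 0.345, 0.001], [0.345, 0.939, 0.0], [-0.001, 0.0, -1.0]]
force: [1.2, 0.1, 0.2]
opening: 1.002
```

Request:
{"api": "send_rows", "payload": {
  "moves": [
    [[0, 0, 0, -2.83, -2.66, 0, 1], [0, 0, 0, -2.83, -2.66, 0, 1], [0, 0, 0, -2.83, -2.66, 0, 1], [0, 0, 0, -2.83, -2.66, 0, 1], [0, 0, 0, -2.83, -2.66, 0, 1]]
  ]
}}

```text
time_s: 2.85
position: [0.5639, -0.1093, 0.2527]
tcp_rot: [[-0.939, 0.345, 0.0], [0.345, 0.939, 0.0], [-0.0, 0.0, -1.0]]
force: [-0.1, 0.7, 0.4]
opening: 1.001
```

Request:
{"api": "send_rows", "payload": {
  "moves": [
    [[0, 0, 7.23, 0, 0, 0, 1], [0, 0, 7.23, 0, 0, 0, 1], [0, 0, 7.23, 0, 0, 0, 1], [0, 0, 7.23, 0, 0, 0, 1], [0, 0, 7.23, 0, 0, 0, 1]]
  ]
}}

```text
time_s: 3.35
position: [0.5633, -0.1078, 0.2526]
tcp_rot: [[-0.55, 0.835, 0.0], [0.835, 0.55, 0.0], [0.0, 0.0, -1.0]]
force: [-0.3, -0.0, 0.0]
opening: 0.998
```

Request:
{"api": "send_rows", "payload": {
  "moves": [
    [[0, 0, 7.23, 0, 0, 0, 1], [0, 0, 7.23, 0, 0, 0, 1], [0, 0, 7.23, 0, 0, 0, 1], [0, 0, 7.23, 0, 0, 0, 1], [0, 0, 7.23, 0, 0, 0, 1]]
  ]
}}

```text
time_s: 3.85
position: [0.5633, -0.1077, 0.2526]
tcp_rot: [[0.048, 0.999, 0.0], [0.999, -0.048, -0.0], [-0.0, 0.0, -1.0]]
force: [-0.3, -0.3, -0.7]
opening: 1.002
```

Request:
{"api": "send_rows", "payload": {
  "moves": [
    [[0, 0, 7.23, 0, 0, 0, 1], [0, 0, 7.23, 0, 0, 0, 1], [0, 0, 7.23, 0, 0, 0, 1], [0, 0, 7.23, 0, 0, 0, 1], [0, 0, 7.23, 0, 0, 0, 1]]
  ]
}}

```text
time_s: 4.35
position: [0.5633, -0.1077, 0.2526]
tcp_rot: [[0.628, 0.778, 0.0], [0.778, -0.628, -0.0], [0.0, 0.0, -1.0]]
force: [-0.3, -0.5, -1.1]
opening: 1.003
```

Request:
{"api": "send_rows", "payload": {
  "moves": [
    [[0, 0, 7.23, 0, 0, 0, 1], [0, 0, 7.23, 0, 0, 0, 1], [0, 0, 7.23, 0, 0, 0, 1], [0, 0, 7.23, 0, 0, 0, 1], [0, 0, 7.23, 0, 0, 0, 1]]
  ]
}}

```text
time_s: 4.85
position: [0.5633, -0.1077, 0.2526]
tcp_rot: [[0.966, 0.258, 0.0], [0.258, -0.966, -0.0], [0.0, 0.0, -1.0]]
force: [-0.3, -0.2, -0.0]
opening: 1.001
```

Request:
{"api": "send_rows", "payload": {
  "moves": [
    [[0, 0, 0, 0, 0, 1.3, 1], [0, 0, 0, 0, 0, 1.3, 1], [0, 0, 0, 0, 0, 1.3, 1], [0, 0, 0, 0, 0, 1.3, 1], [0, 0, 0, 0, 0, 1.3, 1]]
  ]
}}

```text
time_s: 5.35
position: [0.563, -0.1076, 0.1859]
tcp_rot: [[0.965, 0.264, -0.001], [0.264, -0.965, 0.0], [-0.001, -0.001, -1.0]]
force: [-1.2, -0.4, -0.6]
opening: 1.0
```

Request:
{"api": "send_rows", "payload": {
  "moves": [
    [[0, 0, 0, 0, 0, 0.5, 1], [0, 0, 0, 0, 0, 0.5, 1], [0, 0, 0, 0, 0, 0.5, 1], [0, 0, 0, 0, 0, 0.5, 1], [0, 0, 0, 0, 0, 0.4, 1]]
  ]
}}

```text
time_s: 5.85
position: [0.5635, -0.1078, 0.1634]
tcp_rot: [[0.965, 0.263, 0.0], [0.263, -0.965, -0.0], [0.0, 0.0, -1.0]]
force: [0.3, 0.2, -0.7]
opening: 1.005
```

Request:
{"api": "send_rows", "payload": {
  "moves": [
    [[0, 0, 0, 0, 0, 0, 0.4], [0, 0, 0, 0, 0, 0, 0.2], [0, 0, 0, 0, 0, 0, 0.1], [0, 0, 0, 0, 0, 0, 0], [0, 0, 0, 0, 0, 0, 0]]
  ]
}}

```text
time_s: 6.35
position: [0.5635, -0.1078, 0.1638]
tcp_rot: [[0.965, 0.263, 0.0], [0.263, -0.965, -0.0], [0.0, 0.0, -1.0]]
force: [-0.3, -0.3, 0.6]
opening: 0.631
```

Request:
{"api": "send_rows", "payload": {
  "moves": [
    [[0, 0, 0, 0, 0, 0, -0.1], [0, 0, 0, 0, 0, 0, -0.3], [0, 0, 0, 0, 0, 0, -1], [0, 0, 0, 0, 0, 0, -1], [0, 0, 0, 0, 0, 0, -1]]
  ]
}}

```text
time_s: 6.85
position: [0.5634, -0.1077, 0.1636]
tcp_rot: [[0.965, 0.263, 0.0], [0.263, -0.965, -0.0], [0.0, 0.0, -1.0]]
force: [0.2, -0.3, 0.6]
opening: 0.457
```

Request:
{"api": "send_rows", "payload": {
  "moves": [
    [[0, 0, 0, 0, 0, 0, -1], [0, 0, 0, 0, 0, 0, -1], [0, 0, 0, 0, 0, 0, -1], [0, 0, 0, 0, 0, 0, -1], [0, 0, 0, 0, 0, 0, -1]]
  ]
}}

```text
time_s: 7.35
position: [0.5634, -0.1077, 0.1636]
tcp_rot: [[0.965, 0.263, 0.0], [0.263, -0.965, -0.0], [0.0, 0.0, -1.0]]
force: [-0.1, -0.2, 1.2]
opening: 0.46
```

Run:
```python
from h import *
st()
```

```text
t 7.35 p [ 0.5634 -0.1077  0.1636] yawY -74.75 tiltz [ 0.0001 -0.     -1.    ] F [-0.128  -0.1899  1.1887] M [0.0596 0.1849 0.109 ] op 0.46 J [-21.985   30.5743  92.9326  -0.      56.4868  52.7684]
```

Request:
{"api": "send_rows", "payload": {
  "moves": [
    [[0, 0, 0, 0, 0, -0.4, -1], [0, 0, 0, 0, 0, -0.4, -1], [0, 0, 0, 0, 0, -0.4, -1], [0, 0, 0, 0, 0, -0.3, -1], [0, 0, 0, 0, 0, -0.2, -1]]
  ]
}}

```text
time_s: 7.85
position: [0.5632, -0.1078, 0.1802]
tcp_rot: [[0.965, 0.263, -0.001], [0.263, -0.965, 0.0], [-0.001, -0.0, -1.0]]
force: [1.3, -0.6, -12.1]
opening: 0.456
```

Run:
```python
from h import *
st()
b=capture("scene")[200:300,250:370]
cv2.imwrite("pics/c3.png",cv2.resize(b,None,fx=6,fy=6,interpolation=cv2.INTER_CUBIC))
```

```text
t 7.85 p [ 0.5632 -0.1078  0.1802] yawY -74.76 tiltz [-0.0006  0.0001 -1.    ] F [  1.2907  -0.5622 -12.0582] M [-0.3359 -0.4157  0.034 ] op 0.456 J [-21.9911  29.2956  92.0833  -0.0061  58.6548  52.7697]
```

View pics/c3.png

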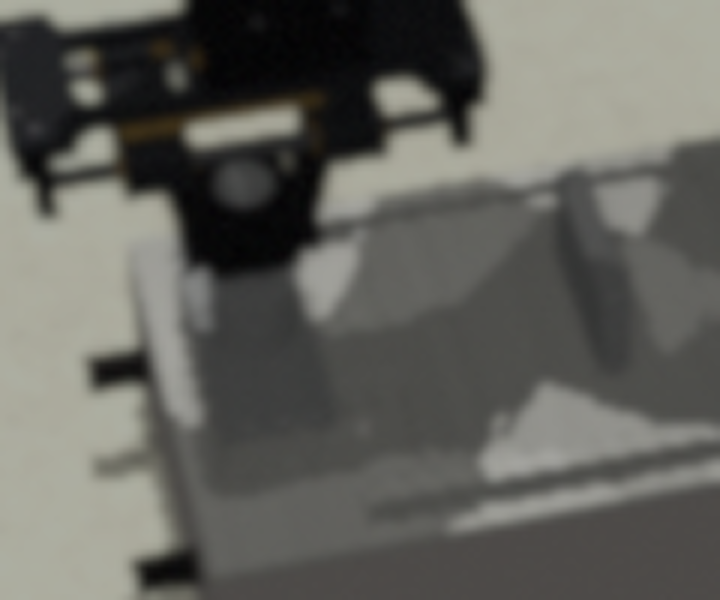

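Request:
{"api": "send_rows", "payload": {
  "moves": [
    [[0, 0, -5, 0, 0, 0, -1], [0, 0, -5, 0, 0, 0, -1], [0, 0, -5, 0, 0, 0, -1], [0, 0, -5, 0, 0, 0, -1], [0, 0, -5, 0, 0, 0, -1]]
  ]
}}

```text
time_s: 8.4
position: [0.5628, -0.107, 0.1799]
tcp_rot: [[0.762, 0.648, -0.001], [0.648, -0.762, 0.002], [0.0, -0.002, -1.0]]
force: [1.9, 0.2, -11.6]
opening: 0.457
```

Run:
```python
from h import *
st()
```

```text
t 8.4 p [ 0.5628 -0.107   0.1799] yawY -49.6 tiltz [-0.0013  0.0017 -1.    ] F [  1.9338   0.2027 -11.5543] M [-0.0245 -0.4436 -0.0417] op 0.457 J [-21.9725  29.3     92.1256   0.0752  58.6829  27.5901]
```

Request:
{"api": "send_rows", "payload": {
  "moves": [
    [[0, 0, -5, 0, 0, 0, -1], [0, 0, -5, 0, 0, 0, -1], [0, 0, -5, 0, 0, 0, -1], [0, 0, -5, 0, 0, 0, -1], [0, 0, -5, 0, 0, 0, -1]]
  ]
}}

```text
time_s: 8.9
position: [0.5621, -0.1065, 0.1797]
tcp_rot: [[0.416, 0.909, -0.003], [0.909, -0.416, 0.003], [0.001, -0.004, -1.0]]
force: [1.5, 0.5, -11.4]
opening: 0.457
```

Request:
{"api": "send_rows", "payload": {
  "moves": [
    [[0, 0, -5, 0, 0, 0, -1], [0, 0, -5, 0, 0, 0, -1], [0, 0, -5, 0, 0, 0, -1], [0, 0, -5, 0, 0, 0, -1], [0, 0, -5, 0, 0, 0, -1]]
  ]
}}

```text
time_s: 9.4
position: [0.5613, -0.1062, 0.1795]
tcp_rot: [[-0.007, 1.0, -0.005], [1.0, 0.007, 0.003], [0.003, -0.005, -1.0]]
force: [-0.1, 1.7, -11.3]
opening: 0.459
```

Request:
{"api": "send_rows", "payload": {
  "moves": [
    [[0, 0, -5, 0, 0, 0, -1], [0, 0, -5, 0, 0, 0, -1], [0, 0, -5, 0, 0, 0, -1], [0, 0, -5, 0, 0, 0, -1], [0, 0, -5, 0, 0, 0, -1]]
  ]
}}

```text
time_s: 9.9
position: [0.5604, -0.1063, 0.1792]
tcp_rot: [[-0.429, 0.903, -0.007], [0.903, 0.429, 0.003], [0.006, -0.005, -1.0]]
force: [-0.8, 0.4, -11.9]
opening: 0.457
```

Request:
{"api": "send_rows", "payload": {
  "moves": [
    [[0, 0, -5, 0, 0, 0, -1], [0, 0, -5, 0, 0, 0, -1], [0, 0, -5, 0, 0, 0, -1], [0, 0, -5, 0, 0, 0, -1], [0, 0, -5, 0, 0, 0, -1]]
  ]
}}

```text
time_s: 10.4
position: [0.5596, -0.1068, 0.179]
tcp_rot: [[-0.771, 0.637, -0.009], [0.637, 0.771, 0.002], [0.008, -0.004, -1.0]]
force: [-2.7, -1.5, -10.9]
opening: 0.457
```

Run:
```python
from h import *
st()
```

```text
t 10.4 p [ 0.5596 -0.1068  0.179 ] yawY 50.45 tiltz [-0.0088  0.0022 -1.    ] F [ -2.7395  -1.4807 -10.8845] M [-0.3371  0.387  -0.0792] op 0.457 J [-22.0023  29.3094  92.2955  -0.0824  58.9105 -72.4122]
```

Request:
{"api": "send_rows", "payload": {
  "moves": [
    [[0, 0, -5, 0, 0, -0.01, -1], [0, 0, -5, 0, 0, -0.01, -1], [0, 0, -5, 0, 0, -0.01, -1], [0, 0, -5, 0, 0, -0.01, -1], [0, 0, -5, 0, 0, -0.01, -1]]
  ]
}}

```text
time_s: 10.9
position: [0.5593, -0.1076, 0.1795]
tcp_rot: [[-0.968, 0.251, -0.01], [0.251, 0.968, 0.001], [0.01, -0.002, -1.0]]
force: [-2.6, -2.5, -11.3]
opening: 0.457
```

Request:
{"api": "send_rows", "payload": {
  "moves": [
    [[0, 0, -2, 0, 0, 0, -1], [0, 0, -2, 0, 0, 0, -1], [0, 0, -1, 0, 0, 0, -1], [0, 0, -1, 0, 0, 0, -1], [0, 0, 0, 0, 0, 0, -1]]
  ]
}}

```text
time_s: 11.4
position: [0.5593, -0.1078, 0.1796]
tcp_rot: [[-0.988, 0.153, -0.01], [0.153, 0.988, 0.001], [0.01, -0.001, -1.0]]
force: [-4.5, -4.8, -11.5]
opening: 0.458
```

Run:
```python
from h import *
st()
```

```text
t 11.4 p [ 0.5593 -0.1078  0.1796] yawY 81.2 tiltz [-0.0095  0.0006 -1.    ] F [ -4.4985  -4.7523 -11.5116] M [-0.875   0.7881 -0.3978] op 0.458 J [ -22.0562   29.2661   92.2689   -0.204    58.9838 -103.1465]
```

Request:
{"api": "send_rows", "payload": {
  "moves": [
    [[0, 0, -1, 0, 0, 0, -1], [0, 0, -1, 0, 0, 0, -1], [0, 0, 0, 0, 0, 0, -1], [0, 0, 0, 0, 0, 0, -1], [0, 0, 0, 0, 0, 0, -1]]
  ]
}}

```text
time_s: 11.9
position: [0.5592, -0.1078, 0.1795]
tcp_rot: [[-0.993, 0.121, -0.01], [0.121, 0.993, 0.001], [0.01, 0.0, -1.0]]
force: [-3.7, -3.4, -10.8]
opening: 0.458
```

Run:
```python
from h import *
st()
```

```text
t 11.9 p [ 0.5592 -0.1078  0.1795] yawY 83.04 tiltz [-0.0096  0.0014 -1.    ] F [ -3.7377  -3.4482 -10.7573] M [-0.8857  0.7997 -0.9254] op 0.458 J [ -22.0765   29.2658   92.2771   -0.1572   58.9986 -105.0373]
```

Request:
{"api": "send_rows", "payload": {
  "moves": [
    [[0, 0, 1, 0, 0, 0.03, -1], [0, 0, 1, 0, 0, 0.03, -1], [0, 0, 0, 0, 0, 0.03, -1], [0, 0, 0, 0, 0, 0.03, -1], [0, 0, 0, 0, 0, 0, -1]]
  ]
}}

```text
time_s: 12.4
position: [0.5592, -0.1077, 0.1786]
tcp_rot: [[-0.988, 0.153, -0.01], [0.153, 0.988, 0.001], [0.01, -0.001, -1.0]]
force: [-5.2, -2.8, -9.4]
opening: 0.456
```

Run:
```python
from h import *
st()
```

```text
t 12.4 p [ 0.5592 -0.1077  0.1786] yawY 81.21 tiltz [-0.0097  0.0008 -1.    ] F [-5.1992 -2.7544 -9.3834] M [-0.7814  0.9199 -0.3089] op 0.456 J [ -22.0512   29.3382   92.3245   -0.1959   58.8677 -103.1615]
```

Request:
{"api": "send_rows", "payload": {
  "moves": [
    [[0, 0, 0, 0, 0, 0.03, -1], [0, 0, 0, 0, 0, 0.03, -1], [0, 0, 0, 0, 0, 0.03, -1], [0, 0, 0, 0, 0, 0.03, -1], [0, 0, 0, 0, 0, 0, -1]]
  ]
}}

```text
time_s: 12.9
position: [0.5594, -0.1078, 0.1783]
tcp_rot: [[-0.988, 0.153, -0.009], [0.153, 0.988, 0.0], [0.009, -0.001, -1.0]]
force: [-5.0, -2.5, -5.0]
opening: 0.455
```

Run:
```python
from h import *
st()
```

```text
t 12.9 p [ 0.5594 -0.1078  0.1783] yawY 81.22 tiltz [-0.0091  0.0005 -1.    ] F [-5.0285 -2.4684 -5.0003] M [-0.6829  1.1797 -0.2376] op 0.455 J [ -22.0474   29.358    92.3487   -0.1985   58.7883 -103.16  ]
```

Request:
{"api": "send_rows", "payload": {
  "moves": [
    [[0, 0, 0, 0, 0, 0, 0.0], [0, 0, 0, 0, 0, 0, 0.5], [0, 0, 0, 0, 0, 0, 1], [0, 0, 0, 0, 0, 0, 1], [0, 0, 0, 0, 0, 0, 1]]
  ]
}}

```text
time_s: 13.4
position: [0.5638, -0.1077, 0.1792]
tcp_rot: [[-0.988, 0.152, 0.001], [0.152, 0.988, -0.0], [-0.001, -0.0, -1.0]]
force: [-0.6, -0.7, 0.6]
opening: 0.777
```

Run:
```python
from h import *
st()
```

```text
t 13.4 p [ 0.5638 -0.1077  0.1792] yawY 81.25 tiltz [ 0.0012 -0.0003 -1.    ] F [-0.5787 -0.7299  0.6145] M [ 0.0274 -0.0038  0.0243] op 0.777 J [ -21.9672   29.3751   92.1216    0.0149   58.4325 -103.2287]
```

Request:
{"api": "send_rows", "payload": {
  "moves": [
    [[0, 0, 0, 0, 0, -0.8, 1], [0, 0, 0, 0, 0, -1.5, 1], [0, 0, 0, 0, 0, -1.6, 1], [0, 0, 0, 0, 0, -1.6, 1], [0, 0, 0, 0, 0, -1.5, 1]]
  ]
}}

```text
time_s: 13.9
position: [0.5636, -0.1077, 0.25]
tcp_rot: [[-0.988, 0.152, 0.001], [0.152, 0.988, -0.0], [-0.001, -0.0, -1.0]]
force: [0.6, 0.5, -0.6]
opening: 0.995
```

Request:
{"api": "send_rows", "payload": {
  "moves": [
    [[0, 0, -4.8, 0, 0, 0, 1], [0, 0, -4.8, 0, 0, 0, 1], [0, 0, -4.8, 0, 0, 0, 1], [0, 0, -4.8, 0, 0, 0, 1], [0, 0, -4.8, 0, 0, 0, 1]]
  ]
}}

```text
time_s: 14.4
position: [0.5635, -0.1077, 0.2493]
tcp_rot: [[-0.964, -0.266, 0.001], [-0.266, 0.964, -0.0], [-0.001, -0.0, -1.0]]
force: [0.4, 0.4, -0.2]
opening: 0.999
```

Request:
{"api": "send_rows", "payload": {
  "moves": [
    [[0, 0, 0, 0, 3, 0, 1], [0, 0, 0, 0, 3, 0, 1], [0, 0, 0, 0, 3, 0, 1], [0, 0, 0, 0, 3, 0, 1], [0, 0, 0, 0, 3, 0, 1]]
  ]
}}

```text
time_s: 14.9
position: [0.5237, 0.0381, 0.2493]
tcp_rot: [[-0.965, -0.263, 0.001], [-0.263, 0.965, 0.0], [-0.001, -0.0, -1.0]]
force: [-0.0, 0.3, 0.0]
opening: 0.998
```

Run:
```python
from h import *
st()
a=capture("top")[160:310,210:400];b=capture("scene")[190:320,245:415]
a=cv2.resize(a,None,fx=4,fy=4,interpolation=cv2.INTER_CUBIC)[:,300:];b=cv2.resize(b,None,fx=4.6,fy=4.6,interpolation=cv2.INTER_CUBIC)
b=b[:,:340+0]
h=max(a.shape[0],b.shape[0]);f=lambda x:np.pad(x,((0,h-x.shape[0]),(0,0),(0,0)))
cv2.imwrite("pics/c4.png",np.hstack([f(a),f(b)]))
```

```text
t 14.9 p [0.5237 0.0381 0.2493] yawY 105.23 tiltz [ 0.0009  0.0001 -1.    ] F [-0.0068  0.2749  0.0114] M [ 0.0419 -0.006  -0.0026] op 0.998 J [  -8.0505   20.602    94.5593    0.0122   64.7902 -113.2831]
```

View pics/c4.png

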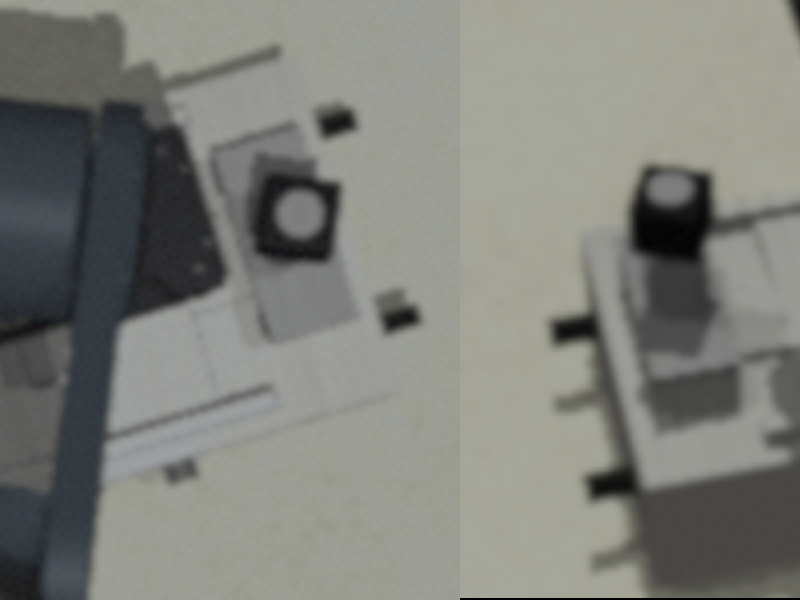

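Request:
{"api": "send_rows", "payload": {
  "moves": [
    [[0, 0, 0, 0, 0, 1.6, 1], [0, 0, 0, 0, 0, 1.6, 1], [0, 0, 0, 0, 0, 1.6, 1], [0, 0, 0, 0, 0, 1.6, 1], [0, 0, 0, 0, 0, 1.6, 1]]
  ]
}}

```text
time_s: 15.5
position: [0.5247, 0.0362, 0.1686]
tcp_rot: [[-0.965, -0.263, 0.001], [-0.263, 0.965, -0.001], [-0.001, -0.001, -1.0]]
force: [-0.3, -0.4, 0.7]
opening: 1.001
```

Request:
{"api": "send_rows", "payload": {
  "moves": [
    [[0, 0, 0, 0, 0, 1, 1], [0, 0, 0, 0, 0, 1, 1], [0, 0, 0, 0, 0, 1, 1], [0, 0, 0, 0, 0, 1, 1], [0, 0, 0, 0, 0, 1, 1]]
  ]
}}

```text
time_s: 16.0
position: [0.5242, 0.0369, 0.1181]
tcp_rot: [[-0.965, -0.263, 0.001], [-0.263, 0.965, -0.0], [-0.001, -0.0, -1.0]]
force: [0.3, -0.1, 0.1]
opening: 1.002
```

Request:
{"api": "send_rows", "payload": {
  "moves": [
    [[0, 0, 0, 0, 0, 0, 0.4], [0, 0, 0, 0, 0, 0, 0], [0, 0, 0, 0, 0, 0, -0.3], [0, 0, 0, 0, 0, 0, -0.5], [0, 0, 0, 0, 0, 0, -1]]
  ]
}}

```text
time_s: 16.5
position: [0.5242, 0.037, 0.1191]
tcp_rot: [[-0.965, -0.263, 0.001], [-0.263, 0.965, -0.0], [-0.001, -0.0, -1.0]]
force: [0.1, 0.6, -0.9]
opening: 0.636
```

Request:
{"api": "send_rows", "payload": {
  "moves": [
    [[0, 0, 0, 0, 0, 0, -1], [0, 0, 0, 0, 0, 0, -1], [0, 0, 0, 0, 0, 0, -1], [0, 0, 0, 0, 0, 0, -1], [0, 0, 0, 0, 0, 0, -1]]
  ]
}}

```text
time_s: 17.0
position: [0.5239, 0.037, 0.1186]
tcp_rot: [[-0.965, -0.263, -0.0], [-0.263, 0.965, -0.0], [0.0, 0.0, -1.0]]
force: [-0.4, -0.3, 0.2]
opening: 0.171
```

Request:
{"api": "send_rows", "payload": {
  "moves": [
    [[0, 0, 0, 0, 0, 0, -1], [0, 0, 0, 0, 0, 0, -1], [0, 0, 0, 0, 0, 0, -1], [0, 0, 0, 0, 0, 0, -1], [0, 0, 0, 0, 0, 0, -1]]
  ]
}}

```text
time_s: 17.5
position: [0.5239, 0.037, 0.1187]
tcp_rot: [[-0.965, -0.263, -0.0], [-0.263, 0.965, -0.0], [0.0, 0.0, -1.0]]
force: [-0.3, 0.5, 0.8]
opening: 0.158
```

Request:
{"api": "send_rows", "payload": {
  "moves": [
    [[0, 0, 0, 0, 0.2, 0, -1], [0, 0, 0, 0, 0.4, 0, -1], [0, 0, 0, 0, 0.6, 0, -1], [0, 0, 0, 0, 0.6, 0, -1], [0, 0, 0, 0, 0.6, 0, -1]]
  ]
}}

```text
time_s: 18.0
position: [0.5173, 0.0606, 0.1186]
tcp_rot: [[-0.965, -0.263, -0.0], [-0.263, 0.965, -0.0], [0.0, -0.0, -1.0]]
force: [-0.6, -2.3, -0.9]
opening: 0.154
```

Run:
```python
from h import *
st()
```

```text
t 18.0 p [0.5173 0.0606 0.1186] yawY 105.26 tiltz [-0.0003 -0.0003 -1.    ] F [-0.5851 -2.3299 -0.9189] M [-0.52    0.0792  0.1834] op 0.154 J [  -5.6155   31.1935  102.5003   -0.023    46.3221 -110.8611]
```

The hatch is moving freely (2.3 N); continue to the stop.

Request:
{"api": "send_rows", "payload": {
  "moves": [
    [[0, 0, 0, 0, 0.8, 0, -1], [0, 0, 0, 0, 0.8, 0, -1], [0, 0, 0, 0, 0.8, 0, -1], [0, 0, 0, 0, 0.8, 0, -1], [0, 0, 0, 0, 0.8, 0, -1]]
  ]
}}

```text
time_s: 18.5
position: [0.5064, 0.0995, 0.1186]
tcp_rot: [[-0.965, -0.263, -0.001], [-0.263, 0.965, -0.0], [0.001, 0.0, -1.0]]
force: [-1.5, -4.2, 0.1]
opening: 0.155
```

Request:
{"api": "send_rows", "payload": {
  "moves": [
    [[0, 0, 0, 0, 0.6, 0, -1], [0, 0, 0, 0, 0.6, 0, -1], [0, 0, 0, 0, 0.5, 0, -1], [0, 0, 0, 0, 0.4, 0, -1], [0, 0, 0, 0, 0.3, 0, -1]]
  ]
}}

```text
time_s: 19.0
position: [0.5, 0.1222, 0.1186]
tcp_rot: [[-0.965, -0.263, -0.001], [-0.263, 0.965, -0.0], [0.001, 0.0, -1.0]]
force: [-3.3, -5.0, 2.6]
opening: 0.155
```

Run:
```python
from h import *
s=st();print(np.linalg.norm((s["position"]-[.5239,.037,.1187])))
```

```text
t 19.0 p [0.5    0.1222 0.1186] yawY 105.26 tiltz [-0.0014 -0.0001 -1.    ] F [-3.2654 -4.9855  2.6298] M [-0.72   0.506  0.202] op 0.155 J [   1.2796   30.866   103.3152   -0.0091   45.8974 -103.9693]
0.08844526646088133
```

Request:
{"api": "send_rows", "payload": {
  "moves": [
    [[0, 0, 0, 0, 0.1, 0, -1], [0, 0, 0, 0, 0.1, 0, -1], [0, 0, 0, 0, 0.1, 0, -1], [0, 0, 0, 0, 0.05, 0, -1], [0, 0, 0, 0, 0, 0, -1]]
  ]
}}

```text
time_s: 19.5
position: [0.4996, 0.1238, 0.1186]
tcp_rot: [[-0.965, -0.264, -0.001], [-0.264, 0.965, -0.003], [0.002, -0.002, -1.0]]
force: [-1.4, -9.7, 3.1]
opening: 0.156
```

Run:
```python
from h import *
s=st();print(np.linalg.norm((s["position"]-[.5239,.037,.1187])))
```

```text
t 19.5 p [0.4996 0.1238 0.1186] yawY 105.29 tiltz [-0.001  -0.0026 -1.    ] F [-1.3536 -9.6645  3.1485] M [-1.427   0.507   0.1318] op 0.156 J [   1.548    30.8682  103.3159   -0.2058   45.8761 -103.5978]
0.09010084587897853
```

Request:
{"api": "send_rows", "payload": {
  "moves": [
    [[0, 0, 0, 0, 0.1, 0, -1], [0, 0, 0, 0, 0.1, 0, -1], [0, 0, 0, 0, 0, 0, -1], [0, 0, 0, 0, 0, 0, -1], [0, 0, 0, 0, 0, 0, -1]]
  ]
}}

```text
time_s: 20.0
position: [0.4995, 0.1239, 0.1186]
tcp_rot: [[-0.964, -0.264, -0.0], [-0.264, 0.964, -0.005], [0.002, -0.005, -1.0]]
force: [-2.1, -15.0, 1.9]
opening: 0.155
```

Request:
{"api": "send_rows", "payload": {
  "moves": [
    [[0, 0, 0, 0, 0, 0, -0.6], [0, 0, 0, 0, 0, 0, -0.3], [0, 0, 0, 0, -0.1, 0, 0], [0, 0, 0, 0, -0.1, 0, 0.5], [0, 0, 0, 0, -0.1, 0, 1]]
  ]
}}

```text
time_s: 20.5
position: [0.5007, 0.1248, 0.1187]
tcp_rot: [[-0.965, -0.263, 0.001], [-0.263, 0.965, 0.001], [-0.001, 0.0, -1.0]]
force: [-0.0, 0.0, 0.1]
opening: 0.474
```

Request:
{"api": "send_rows", "payload": {
  "moves": [
    [[0, 0, 0, 0, 0, 0, 1], [0, 0, 0, 0, 0, -0.5, 1], [0, 0, 0, 0, 0, -1, 1], [0, 0, 0, 0, 0, -1.5, 1], [0, 0, 0, 0, 0, -2, 1]]
  ]
}}

```text
time_s: 21.0
position: [0.4997, 0.1244, 0.1694]
tcp_rot: [[-0.965, -0.263, -0.001], [-0.263, 0.965, 0.0], [0.001, 0.0, -1.0]]
force: [0.4, -0.9, -0.1]
opening: 0.932
```

Request:
{"api": "send_rows", "payload": {
  "moves": [
    [[0, 0, 0, 0, 0, -3, 1], [0, 0, 0, 0, 0, -3, 1], [0, 0, 0, 0, 0, -3, 1], [0, 0, 0, 0, 0, -3, 1], [0, 0, 0, 0, 0, -2, 1]]
  ]
}}

```text
time_s: 21.5
position: [0.5007, 0.1245, 0.312]
tcp_rot: [[-0.965, -0.263, 0.004], [-0.263, 0.965, 0.0], [-0.004, -0.001, -1.0]]
force: [1.0, -0.0, -0.2]
opening: 0.999
```

Run:
```python
from h import *
st()
b=capture("scene")[190:350,150:540]
cv2.imwrite("pics/c5.png",cv2.resize(b,None,fx=2,fy=2,interpolation=cv2.INTER_CUBIC))
for c in("scene","top"):
    capture(c)
    for t in("knob_grip","hatch_grip","honey_jar","refractometer"):
        print(c,t,[(np.array(d["location"]),round(d["p"],2)) for d in spot_in(c,t)[:1]])
```

```text
t 21.5 p [0.5007 0.1245 0.312 ] yawY 105.25 tiltz [ 0.0044  0.0003 -1.    ] F [ 1.0225 -0.0499 -0.1552] M [ 0.0817  0.009  -0.0066] op 0.999 J [   1.5346   15.8371   90.9565    0.0094   72.9512 -103.7223]
scene knob_grip [(array([ 0.5722, -0.1074,  0.2116]), 0.64)]
scene hatch_grip [(array([0.5192, 0.0863, 0.0985]), 0.93)]
scene honey_jar [(array([ 0.4762, -0.4253,  0.0743]), 0.93)]
scene refractometer [(array([0.5175, 0.4188, 0.0306]), 0.76)]
top knob_grip [(array([ 0.56  , -0.1055,  0.2137]), 0.69)]
top hatch_grip [(array([0.4852, 0.0396, 0.1018]), 0.92)]
top honey_jar [(array([ 0.4487, -0.4169,  0.097 ]), 0.91)]
top refractometer [(array([0.4934, 0.4111, 0.0338]), 0.84)]
```

View pics/c5.png

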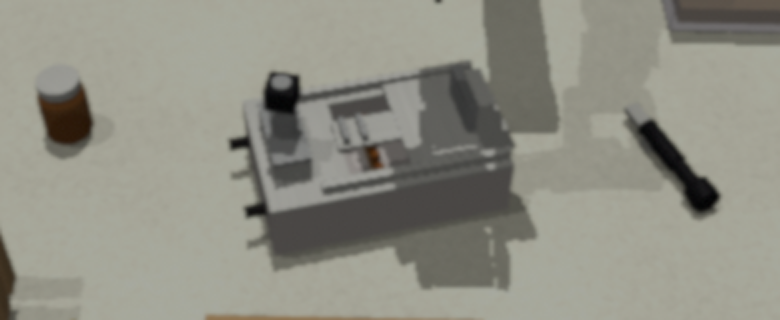

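```bash
python3 -c "
from rig import *
print(bot.hand_in())"
```

```text
the job is handed in; nothing more can be done
None
```

The screw is parked up on its thread at the end stop, the hatch is fully open, and the gripper is open and clear. The job was handed in at about 22 s of the 61 s allowed; handing in gives no verdict.

- **Screw:** I pulled the knob up about 16.6 mm, which took about 12 N. I then turned it about 155° counterclockwise in one grip, so regripping was not needed. At the stop the twisting moment rose to about 0.9 N m, against about 0.1 N m while turning freely. I lowered it onto the thread, where the load I was holding dropped from 11 N to 5 N, and let go.
- **Hatch:** I slid it by the handle until it stopped at 90 mm. It slid at about 2–5 N, and the force rose to 15 N when I pushed against the stop.
- **Final checks:** The last pictures show the knob still about 15 to 19 mm up (the two cameras differ) and the hatch opening exposed. The honey jar and refractometer are where they were, within 4 mm of camera noise. The wrist force reads about zero.

**Small disagreement:** while turning, the wrist drifted about 4 mm sideways and tilted about 0.5°, with at most about 7 N of side force. It recovered as soon as I released the knob. No check failed.

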